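Pack the bar caddy, low pieces first

ROBOT

A 6-joint arm with a two-finger parallel gripper is mounted at the origin on a cart in front of the work surface, level with it; the furniture and walls round the work are solid. World frame = base frame: x ahead of the robot, y to its left, z up, the work surface at z = 0. Lengths are in m, angles in degrees, forces in N, time in s.
With the tool pointing down it reaches from about 0.25 to 0.8 m from the base axis. Payload 8.5 kg.
Tool frame: the origin (TCP) lies at the very end of the fingers, on their centre line; the grasp point (between the pads) lies 19 mm behind it (arm.tcp_to_grasp is the distance from the TCP to the grasp point, in m); z points along the fingers, y is the line along which they close (so a half turn about z gives the same grasp; the last joint's range is limited). The gripper opens to 85 mm and grips with 20 to 120 N. Pads are 22 mm wide; open, the fingers measure 114 mm over their backs; the gripper's body (76 mm by 85 mm) begins 54 mm behind the grasp point. The pads swing forward as they close: fully open they stand 13 mm farther back than shut.
Start: joints at [-63.369, 13.648, -0.773, 75.585, 0, 90], TCP at [0.235, -0.469, 0.231] pointing down, gripper open.
Joint ranges: [-152.45, 152.45], [-59.26, 108.67], [-65.41, 83.53], [-104.44, 129.93], [-82.83, 76.93], [-180, 180]. Speed limits (degrees/s): [127.2, 127.2, 159.86, 180, 180, 180].

INTERFACE

Orientations are given as [roll, pitch, yaw] about the fixed x, y, z axes, in that order (R = Rz(yaw) Ry(pitch) Rx(roll)).
In Python, from rig import arm gives the robot as it stands.
- The arm moves only by the tool run_rows, called after "Call:" by a JSON object that holds its "op" and its "data". Schema: {"type":"object","properties":{"ticks":{"type":"array","items":{"type":"object","properties":{"tx":{"type":"number"},"ty":{"type":"number"},"tz":{"type":"number"},"twist":{"type":"number"},"finger_gap":{"type":"number"}},"additionalProperties":false,"required":["finger_gap"]},"minItems":1,"maxItems":8},"force":{"type":"number"},"only":{"type":"string"},"quiet":{"type":"boolean"},"lines":{"type":"string"}},"required":["ticks"],"additionalProperties":false}. ticks is a list of rows, 1 to 8 of them, each an object with the fields tx, ty, tz (the shift in m), twist (a turn about the tool's z in degrees), finger_gap (the opening from 0.0 (shut) to 1.0 (fully open)); a field left out counts as zero (the opening has to be given); each row is the pose to reach, as a shift and turn from the pose commanded when the call began, along the tool's axes at that moment; what a row does not reach only later rows make up. A row lasts 1/12 s, in which the tool goes at most 0.0417 m and 7.16 degrees, less where a joint would pass 70% of its speed; a pose out of reach is approached as far as the arm can. The fingers move at their own pace and stop on an object; force is the grip in N (left out, the last holds). Time passes only in rows, so rows that do not move let the fingers close. The tool returns the time, the measured TCP pose, the force, the opening and the grip force at its end. only (a regular expression) keeps the lines of the reply that match it, lines (a string "A,B") keeps lines A to B, and quiet returns only ok. Input that does not fit is refused with a message, and nothing moves.
- arm.state(): the state, without advancing time (a new reading comes with each control period).
- arm.read_camera(name): name is "side" or "top" or "wrist"; returns a dict with "color" (480x640x3 uint8, red, green, blue), "K" (3x3 intrinsics, pixels), "rvec" (rotation vector, rad) and "tvec" (3), from world to camera coordinates, as OpenCV has them; the wrist camera has in their place "mount" (4x4, takes a point from camera to tool coordinates, whose origin is the TCP and whose axes are the flange's). Camera axes: x right, y down, z forward; pixel columns grow to the right and rows downward; lengths in m; the calibration is good to about 2 mm. A picture is of the moment at which its call begins: read the wrist's pose just before it. There is no depth.
- arm.close_job(): hands the job in; it is judged then, once.
The state is a dict: "t": time; "joints": joint angles; "qd": joint speeds; "joint_efforts": joint torques, N m; "eef_pos": TCP position; "orientation": TCP orientation; "ft_force": force on the tool from outside, world axes, zero at the start; "torque": the same for the moment, N m; "opening": opening from 0.0 (shut) to 1.0 (fully open); "grasp_force": force on a finger pad.
Only numpy, scipy, OpenCV 4.12 (cv2) and the standard library are available. Lean on these libraries where they do the work, as an engineer would, in place of code of your own. Each camera call takes 0.05 s, during which the arm holds its last target. There are 200 camera calls.

TASK

Pack the wooden bar caddy: lay the loose cork along its groove and stand the bottle stopper in the small round recess, and only when both are in, stand the jigger in the large round recess and the spice jar in the square one, each right down in its recess. The jigger and the stopper on the slate coaster are in use: leave them alone.

Things in the scene. Friction and masses are not known exactly. Their poses are not given: they have to be found in the camera images.
- cork_center (a point): pulled wine cork lying on the worktop: a cylinder 23 mm across and 45 mm long, its length along its y axis. This point is the middle of the cork, 11.6 mm above the surface it lies on; x and z turn with the cork if it rolls. About 15 g.
- stopper: amber bottle stopper standing free on the worktop on its wide knob, 48 mm tall: 34 mm across from 6 to 12 mm height, tapering above to 16 mm at 40 mm and a rounded tip. Round about z. Origin: centre of the underside. About 60 g. Not the one on the slate coaster.
- jigger: plain steel double jigger, hourglass-shaped, standing free on the worktop: 80 mm tall, 46 mm across the foot; it can be gripped as if it were a plain post tapering from 46 mm at the foot to 41 mm at the top. Round about z. Origin: centre of the underside. About 110 g. Not the one on the slate coaster.
- spice_jar: spice jar with a yellow cap: rounded square body 45 x 44 mm, sides along its x and y axes, with a round cap 44 mm across from 80 to 100 mm height; 100 mm tall, standing. Origin: centre of the underside. About 110 g.
- insert_groove: 70 x 70 mm light-wood insert, 10 mm tall, fixed in a dark-wood caddy (88 x 304 mm, rim 18 mm high, fixed to the worktop); the 4 inserts stand in a row along their y axis, 72 mm apart, in any order. Origin: centre of underside, 6 mm above the worktop. Cork groove: V along y, bottom at z = 5 mm, sides rise 12 degrees, dark strip 25 mm wide; end lips 13 mm high, 62 mm apart.
- insert_small_round: 70 x 70 mm light-wood insert, 10 mm tall, fixed in a dark-wood caddy (88 x 304 mm, rim 18 mm high, fixed to the worktop); the 4 inserts stand in a row along their y axis, 72 mm apart, in any order. Origin: centre of underside, 6 mm above the worktop. Has the dark-lined small round recess, 49 mm across, 5 mm deep (floor at z = 5 mm), for the stopper.
- insert_large_round: 70 x 70 mm light-wood insert, 10 mm tall, fixed in a dark-wood caddy (88 x 304 mm, rim 18 mm high, fixed to the worktop); the 4 inserts stand in a row along their y axis, 72 mm apart, in any order. Origin: centre of underside, 6 mm above the worktop. Has the dark-lined large round recess, 61 mm across, 5 mm deep (floor at z = 5 mm), for the jigger.
- insert_square: 70 x 70 mm light-wood insert, 10 mm tall, fixed in a dark-wood caddy (88 x 304 mm, rim 18 mm high, fixed to the worktop); the 4 inserts stand in a row along their y axis, 72 mm apart, in any order. Origin: centre of underside, 6 mm above the worktop. Has a dark-lined square recess 60 x 60 mm, sides along its x and y axes, 5 mm deep (floor at z = 5 mm), for the spice jar.
- coaster_jigger: look-alike to be left alone: the same jigger (80 mm tall, 46 mm across), standing on the square 96 mm slate-black coaster, 6 mm above the worktop. Origin: centre of the underside.
- coaster_stopper: look-alike to be left alone: the same stopper (48 mm tall, 34 mm across), standing on the same slate coaster. Origin: centre of the underside.

How it is judged (in metres and radians):
On the way, in this order (a step that is already met when the one before it is completed fails the run):
1. the cork lies in the groove and the stopper stands in the small round recess, while neither tall piece is in the caddy yet (horizontal distance between cork_center and insert_groove below 0.013 m and z of cork_center in the frame of insert_groove below 0.022 m and angle between the y axis of cork_center and the y axis of insert_groove, either way round below 0.3 rad and horizontal distance between stopper and insert_small_round below 0.013 m and z of stopper in the frame of insert_small_round between 0.001 and 0.008 m and angle between stopper's own z axis and vertical below 0.12 rad and horizontal distance between each of jigger, spice_jar and insert_groove above 0.05 m and horizontal distance between each of jigger, spice_jar and insert_small_round above 0.05 m and horizontal distance between each of jigger, spice_jar and insert_large_round above 0.05 m and horizontal distance between each of jigger, spice_jar and insert_square above 0.05 m), for 0.2 s.
2. the jigger stands in the large round recess and the spice jar in the square recess (horizontal distance between jigger and insert_large_round below 0.013 m and z of jigger in the frame of insert_large_round between 0.001 and 0.008 m and angle between each of jigger, spice_jar's own z axis and vertical below 0.12 rad and horizontal distance between spice_jar and insert_square below 0.013 m and z of spice_jar in the frame of insert_square between 0.001 and 0.008 m), for 0.2 s.
At the end, for the whole second after the job is handed in: Cork in its groove (13 mm from the insert's centre from above, within 0.3 rad of the groove); stopper, jigger and spice jar upright (0.12 rad) on the floors of the small round, large round and square recesses, within 13 mm of centre; all at rest (all of step 2 and horizontal distance between cork_center and insert_groove below 0.013 m and z of cork_center in the frame of insert_groove below 0.022 m and angle between the y axis of cork_center and the y axis of insert_groove, either way round below 0.3 rad and horizontal distance between stopper and insert_small_round below 0.013 m and z of stopper in the frame of insert_small_round between 0.001 and 0.008 m and angle between stopper's own z axis and vertical below 0.12 rad and linear speed of each of cork, stopper, jigger, spice_jar below 0.02 m/s); the robot touches nothing.
It fails at once if the jigger on the coaster is moved more than 20 mm or knocked over (distance of coaster_jigger from where it was at the start of the episode above 0.02 m or angle between coaster_jigger's own z axis and vertical above 0.4 rad).
It fails at once if the stopper on the coaster is moved more than 20 mm or knocked over (distance of coaster_stopper from where it was at the start of the episode above 0.02 m or angle between coaster_stopper's own z axis and vertical above 0.4 rad).
It also fails if it takes over 106 s, if anything falls off the work surface, if the arm or the gripper's body presses on something with over 40 N, if the wrist force passes 120 N, or if a joint passes its speed limit or range.

## Working session

There is one attempt and no reset: what is moved stays moved. The work goes in short steps, Python scripts to look and compute and a tool call to move; the robot and the scene stay as the last step left them, time stands still between calls to the robot, and variables do not carry over. Pictures are saved under pics/ and viewed, at most 14 in all, crops included, and the job is handed in when it is done.

```bash
ls; mkdir -p pics
```

Run:
```python
from rig import arm
import cv2,pickle
for n in("top","side","wrist"):
    s=arm.state();d=arm.read_camera(n);d['state']=s
    pickle.dump(d,open(f'/tmp/{n}.pkl','wb'));cv2.imwrite(f'pics/{n}0.png',d['color'][:,:,::-1])
    print(n,d['K'].tolist(),d.get('rvec'),d.get('tvec'),d.get('mount'))
print(arm.state())
```

```text
pics
rig.py
top [[433.4445581532113, 0.0, 324.620098377856], [0.0, 433.4445581532113, 244.9832844281277], [0.0, 0.0, 1.0]] [ 2.14271097 -2.19376207  0.11147504] [0.02456153 0.44902865 0.96426788] None
side [[619.8468318339893, 0.0, 320.0542798416962], [0.0, 619.8468318339893, 234.61182522692485], [0.0, 0.0, 1.0]] [ 2.04036187 -0.32461065  0.17924785] [-0.45253676  0.11463478  1.2931516 ] None
wrist [[368.3643664628287, 0.0, 326.8156866780678], [0.0, 368.3643664628287, 243.79220297387417], [0.0, 0.0, 1.0]] None None [[-7.82154927e-04 -9.53017323e-01 -3.02914790e-01  7.72075123e-02]
 [ 9.99999374e-01 -5.02966972e-04 -9.99681133e-04 -5.11684325e-04]
 [ 8.00357303e-04 -3.02915382e-01  9.53017120e-01 -1.42283174e-01]
 [ 0.00000000e+00  0.00000000e+00  0.00000000e+00  1.00000000e+00]]
{'t': 0.15, 'joints': array([-6.33686912e+01,  1.36754928e+01, -8.05032856e-01,  7.55857964e+01,
       -1.44937237e-03,  9.00013980e+01]), 'qd': array([ 0.0711218 , -0.12411592,  0.10227005, -0.02094266,  0.05342448,
       -0.04965977]), 'joint_efforts': array([ 2.45846022e-04, -5.39075589e+01,  3.46599555e+01,  1.44366705e-02,
        5.76484081e-05, -3.50686360e-07]), 'eef_pos': array([ 0.23517842, -0.46901747,  0.23080859]), 'orientation': array([-1.79933678e+02,  1.45098959e-03,  2.66299125e+01]), 'ft_force': array([-0.01911283,  0.01148933,  0.60222231]), 'torque': array([ 0.04476961, -0.03433834, -0.00667279]), 'grasp_force': 0.0, 'opening': 0.9982684853693906}
```

View pics/top0.png

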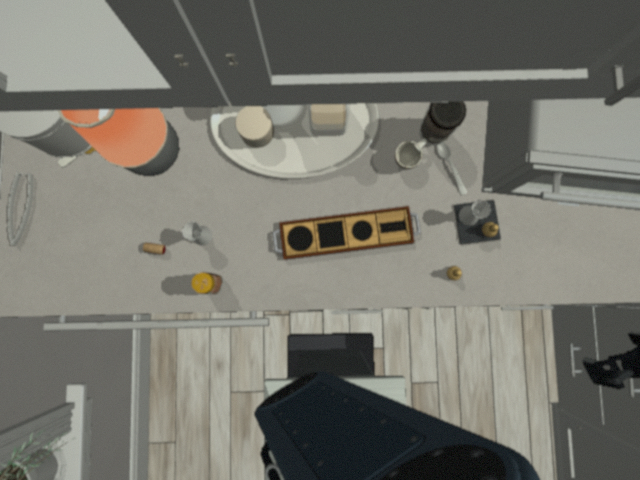

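View pics/side0.png

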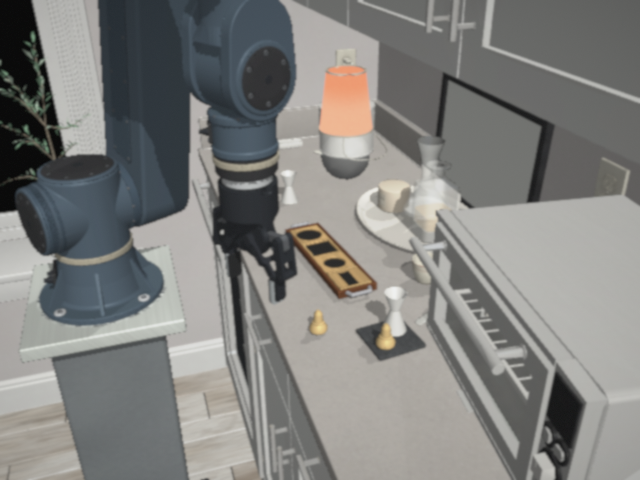

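Top view: cork (153,248), free jigger (195,233), yellow cap (206,283), and caddy recesses large round (299,238), square (331,234), small round (361,231), groove (393,227). The free stopper is at (455,272) and the coaster at (477,222). The side view agrees on the stopper (318,322), the caddy and the coaster. Next I'll compute coarse positions.

Create h.py:
```python
from rig import arm
import numpy as np,cv2,pickle
from scipy.spatial.transform import Rotation as R
def cam(d):
    """returns K, Rcw (cam->world), centre"""
    if d.get('mount') is not None:
        s=d['state'];Rt=R.from_euler('xyz',s['orientation'],degrees=True).as_matrix()
        M=np.array(d['mount']);return d['K'],Rt@M[:3,:3],Rt@M[:3,3]+s['eef_pos']
    Rm=cv2.Rodrigues(np.array(d['rvec'],float))[0];return d['K'],Rm.T,-Rm.T@np.array(d['tvec']).ravel()
def ray(d,uv):
    K,Rc,c=cam(d);v=Rc@np.linalg.solve(K,[uv[0],uv[1],1.]);return c,v/np.linalg.norm(v)
def plane(d,uv,z):
    c,v=ray(d,uv);return c+v*(z-c[2])/v[2]
def cross(d1,p1,d2,p2):
    (a,u),(b,v)=ray(d1,p1),ray(d2,p2)
    s=np.linalg.lstsq(np.array([u,-v]).T,b-a,rcond=None)[0]
    x,y=a+s[0]*u,b+s[1]*v;return (x+y)/2,np.linalg.norm(x-y)
def proj(d,X):
    K,Rc,c=cam(d);p=K@(Rc.T@(np.array(X)-c));return p[:2]/p[2]
def snap(n,tag):
    s=arm.state();d=arm.read_camera(n);d['state']=s;d['tag']=tag
    pickle.dump(d,open(f'/tmp/{tag}.pkl','wb'));cv2.imwrite(f'pics/{tag}.png',d['color'][:,:,::-1]);return d
def load(t): return pickle.load(open(f'/tmp/{t}.pkl','rb'))
def go(X,yaw,z=None):
    """shift in tool axes from the commanded (approx. measured) pose to TCP X at tool yaw, tool down"""
    s=arm.state();Rt=R.from_euler('xyz',s['orientation'],degrees=True).as_matrix()
    dy=(yaw-s['orientation'][2]+90)%180-90
    print('tool shift',np.round(Rt.T@(np.array(X)-s['eef_pos']),4),'turn about tool z',round(-dy,2),'J6',round(s['joints'][5],1),'from',np.round(s['eef_pos'],4),np.round(s['orientation'],2))
```

Run:
```python
from h import *
d=load('top')
d['state']=None
for n,p,z in[('cork',(153,248),.0116),('jigger',(195,233),.04),('jar',(206,283),.1),('large',(299,238),.016),('sq',(331,234),.016),('small',(361,231),.016),('groove',(393,227),.016),('stopper',(455,272),.024),('coaster',(477,222),.006)]:
    print(n,plane(d,p,z).round(3))
s=load('side');print(cross(d,(455,272),s,(318,322)))
print(cam(load('wrist'))[2])
```

```text
cork [0.453 0.41  0.012]
jigger [0.482 0.304 0.04 ]
jar [0.368 0.263 0.1  ]
large [0.468 0.072 0.016]
sq [ 0.475 -0.001  0.016]
small [ 0.481 -0.071  0.016]
groove [ 0.488 -0.145  0.016]
stopper [ 0.381 -0.279  0.024]
coaster [ 0.497 -0.342  0.006]
(array([ 0.3815377 , -0.27994111,  0.02197361]), np.float64(0.000855788160801258))
[ 0.30403744 -0.43408102  0.37302541]
```

View pics/wrist0.png

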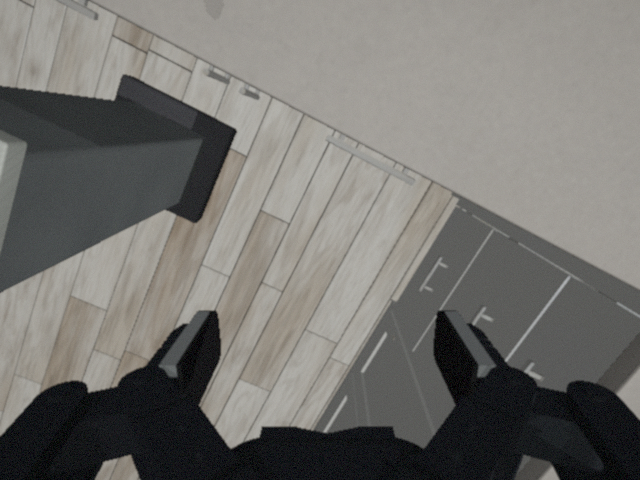

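The wrist view shows only the worktop edge and cabinets, with no objects yet. I'll move it over the stopper and caddy.

Run:
```python
from h import *
go([.42,-.2,.30],5.3)
```

```text
tool shift [ 0.2858 -0.1577 -0.069 ] turn about tool z 21.33 J6 90.0 from [ 0.2352 -0.469   0.2308] [-179.93    0.     26.63]
```

Call:
{"op": "run_rows", "data": {"ticks": [{"tx": 0.03,"ty": -0.02,"tz": -0.069,"finger_gap": 1},{"tx": 0.286,"ty": -0.158,"tz": -0.069,"twist": 21.33,"finger_gap": 1},{"tx": 0.286,"ty": -0.158,"tz": -0.069,"twist": 21.33,"finger_gap": 1},{"tx": 0.286,"ty": -0.158,"tz": -0.069,"twist": 21.33,"finger_gap": 1},{"tx": 0.286,"ty": -0.158,"tz": -0.069,"twist": 21.33,"finger_gap": 1},{"tx": 0.286,"ty": -0.158,"tz": -0.069,"twist": 21.33,"finger_gap": 1},{"tx": 0.286,"ty": -0.158,"tz": -0.069,"twist": 21.33,"finger_gap": 1},{"tx": 0.286,"ty": -0.158,"tz": -0.069,"twist": 21.33,"finger_gap": 1}]}}

```text
t: 0.82
eef_pos: [0.4038, -0.2225, 0.2974]
orientation: [-180.0, -0.0, 5.3]
ft_force: [0.6, -1.3, 0.0]
opening: 1.002
grasp_force: 0.0
```

Call:
{"op": "run_rows", "data": {"ticks": [{"finger_gap": 1},{"finger_gap": 1}]}}

```text
t: 0.98
eef_pos: [0.4044, -0.2224, 0.2972]
orientation: [-180.0, -0.0, 5.6]
ft_force: [-0.3, 0.4, 0.2]
opening: 1.001
grasp_force: 0.0
```

```bash
python3 -c "
from h import *
go([.42,-.2,.30],5.3)"
```

```text
tool shift [ 0.0177 -0.0208 -0.0028] turn about tool z 0.28 J6 145.6 from [ 0.4044 -0.2224  0.2972] [-180.     -0.      5.58]
```

```bash
python3 -c "
from h import *
snap('wrist','w1')"
```

Call:
{"op": "run_rows", "data": {"ticks": [{"ty": -0.04,"finger_gap": 1},{"ty": -0.08,"finger_gap": 1},{"ty": -0.12,"finger_gap": 1},{"ty": -0.12,"finger_gap": 1},{"ty": -0.12,"finger_gap": 1}]}}

```text
t: 1.45
eef_pos: [0.3916, -0.1044, 0.2973]
orientation: [180.0, -0.0, 5.4]
ft_force: [0.4, -0.6, -0.4]
opening: 1.002
grasp_force: 0.0
```

```bash
python3 -c "
from h import *
snap('wrist','w2')
a=load('w1');print(load('w1')['state']['eef_pos'],load('w2')['state']['eef_pos'])"
```

```text
[ 0.40439306 -0.22239779  0.2972312 ] [ 0.39158603 -0.10443627  0.29729486]
```

View pics/w1.png

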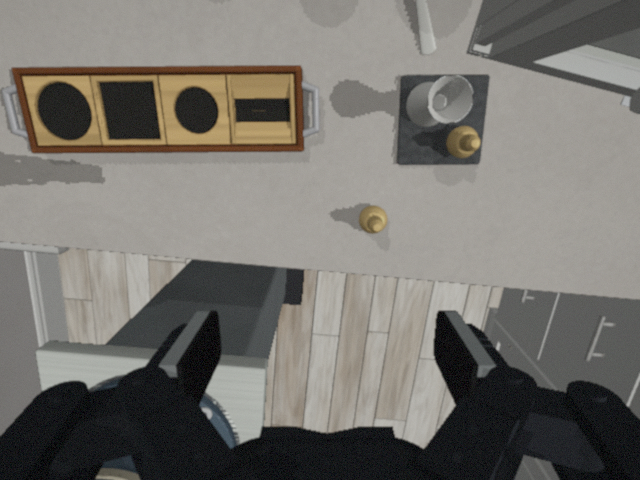

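The view shows the caddy with recesses at (64,110), (131,109) and (196,109), and the groove strip at (262,110). The free stopper is at (373,218) and the coaster pair at (440,102) and (463,141). Next I'll segment and triangulate.

Create m.py:
```python
from h import *
def dark(d,box=(0,0,640,250)):
    x0,y0,x1,y1=box
    hsv=cv2.cvtColor(d['color'],cv2.COLOR_RGB2HSV)
    wood=((hsv[...,0]>10)&(hsv[...,0]<28)&(hsv[...,1]>70)&(hsv[...,2]>130)).astype(np.uint8)
    m=((d['color'].max(2)<75)&(cv2.morphologyEx(wood,cv2.MORPH_CLOSE,np.ones((45,45)))>0)).astype(np.uint8)
    m=cv2.morphologyEx(m,cv2.MORPH_CLOSE,np.ones((5,5)))
    cs=[c for c in cv2.findContours(m[y0:y1,x0:x1],0,1)[0] if cv2.contourArea(c)>300]
    return wood,[c+np.array([[x0,y0]]) for c in cs]
def blob(d,lo,hi,box,amin=60):
    hsv=cv2.cvtColor(d['color'],cv2.COLOR_RGB2HSV);m=cv2.inRange(hsv,lo,hi);k=np.zeros_like(m);x0,y0,x1,y1=box;k[y0:y1,x0:x1]=1
    m=cv2.morphologyEx(m*k,cv2.MORPH_OPEN,np.ones((3,3)))
    return [c for c in cv2.findContours(m,0,1)[0] if cv2.contourArea(c)>amin]
def cen(c): M=cv2.moments(c);return np.array([M['m10'],M['m01']])/M['m00']
```

Run:
```python
from m import *
for t in('w1','w2'):
    d=load(t);w,cs=dark(d)
    for c in sorted(cs,key=lambda c:cen(c)[0]):
        r=cv2.minAreaRect(c);P=plane(d,r[0],.016)
        b=np.array([plane(d,p,.016)[:2] for p in cv2.boxPoints(r)])
        print(t,cen(c).round(1),np.round(r[0],1),P.round(4),'size mm',np.round([np.linalg.norm(b[0]-b[1])*1e3,np.linalg.norm(b[1]-b[2])*1e3],1),'ang',np.round(np.degrees(np.arctan2(*(b[1]-b[0])[::-1])),1))
    for c in blob(d,(12,90,80),(28,255,255),(330,60,640,300) if t=='w1' else (440,60,640,300)):
        print(t,'amber',cen(c).round(1),cv2.boundingRect(c),plane(d,cen(c),.012).round(4))
```

```text
w1 [ 64.  110.6] [ 63.9 110.6] [0.47   0.0706 0.016 ] size mm [55.6 56.5] ang -50.7
w1 [196.1 109.7] [196.  109.5] [ 0.4849 -0.0718  0.016 ] size mm [44.6 46. ] ang -84.5
w1 [262.3 109.5] [262.  109.5] [ 0.4918 -0.1428  0.016 ] size mm [57.9 23.4] ang -84.5
w1 amber [371.9 219.1] (360, 207, 26, 26) [ 0.3816 -0.2779  0.012 ]
w1 amber [462.5 141.3] (447, 126, 32, 31) [ 0.4801 -0.3668  0.012 ]
w2 [172.6 109.9] [172.5 110. ] [0.4697 0.0712 0.016 ] size mm [56.1 57.3] ang -84.7
w2 [304.8 108.5] [305.  108.5] [ 0.4846 -0.0714  0.016 ] size mm [44.6 45.7] ang -84.7
w2 [371.  108.3] [371. 108.] [ 0.4918 -0.1424  0.016 ] size mm [57.8 22.4] ang -84.7
w2 amber [472.5 217.9] (458, 205, 30, 26) [ 0.3813 -0.2791  0.012 ]
w2 amber [571.  138.9] (553, 124, 41, 32) [ 0.4806 -0.3693  0.012 ]
```

View pics/w2.png

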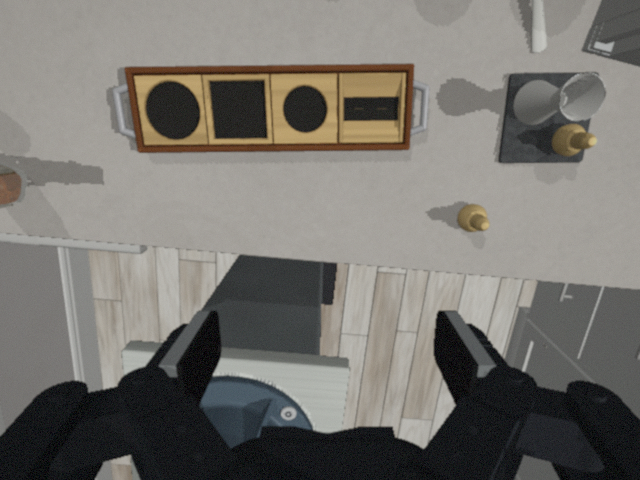

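w2 shows the same caddy, with recesses at (172,110), (305,108) and groove (371,108). The stopper is at (470,217) with its tip at about (481,223). Next I'll check heights by triangulation.

Run:
```python
from m import *
a,b=load('w1'),load('w2')
for n,p,q in[('large',(64,110.6),(172.6,109.9)),('small',(196.1,109.6),(304.8,108.5)),('groove',(262.2,109.5),(371,108.2)),('tip',(375.5,226.5),(481,223)),('knob c',(372.3,218),(470.5,217))]:
    X,e=cross(a,p,b,q);print(n,X.round(4),round(e,4))
t=load('top');t['state']=None
for d in(t,load('side')):print([proj(d,(.381,-.279,z)).round(1) for z in(0,.048)])
for d in (a,b): print([proj(d,(.381,-.279,z)).round(1) for z in(0.009,.048)])
go([.381,-.279,.12],5.6)
```

```text
large [0.4699 0.0719 0.0138] 0.0001
small [ 0.4848 -0.0711  0.0135] 0.0002
groove [ 0.4918 -0.1426  0.0136] 0.0002
tip [ 0.3805 -0.2791  0.0378] 0.002
knob c [ 0.3811 -0.2793  0.0053] 0.0007
[array([451.8, 272.4]), array([458.1, 271.6])]
[array([317.5, 331.4]), array([317.2, 310.2])]
[array([372.4, 219.1]), array([376.6, 227.5])]
[array([471.4, 217.5]), array([484.7, 225.8])]
tool shift [-0.0269  0.1717  0.1773] turn about tool z -0.29 J6 159.7 from [ 0.3919 -0.1054  0.2972] [ 1.7997e+02 -1.0000e-02  5.3100e+00]
```

Call:
{"op": "run_rows", "data": {"ticks": [{"tx": -0.005,"ty": 0.04,"tz": 0.03,"twist": -0.3,"finger_gap": 1},{"tx": -0.011,"ty": 0.08,"tz": 0.05,"twist": -0.3,"finger_gap": 1},{"tx": -0.016,"ty": 0.12,"tz": 0.07,"twist": -0.3,"finger_gap": 1},{"tx": -0.022,"ty": 0.16,"tz": 0.08,"twist": -0.3,"finger_gap": 0.9},{"tx": -0.027,"ty": 0.172,"tz": 0.11,"twist": -0.3,"finger_gap": 0.7},{"tx": -0.027,"ty": 0.172,"tz": 0.15,"twist": -0.3,"finger_gap": 0.7},{"tx": -0.027,"ty": 0.172,"tz": 0.177,"twist": -0.3,"finger_gap": 0.7},{"tx": -0.027,"ty": 0.172,"tz": 0.177,"twist": -0.3,"finger_gap": 0.7}], "force": 20}}

```text
t: 2.17
eef_pos: [0.3769, -0.2791, 0.115]
orientation: [-179.7, 0.4, 5.3]
ft_force: [-1.0, 0.6, 0.0]
opening: 0.703
grasp_force: 0.0
```

```bash
python3 -c "
from h import *
go([.381,-.2792,.006],5.6);snap('wrist','w3')"
```

```text
tool shift [0.0048 0.0011 0.1089] turn about tool z -0.28 J6 138.2 from [ 0.3769 -0.2791  0.115 ] [-179.66    0.41    5.32]
```

View pics/w3.png

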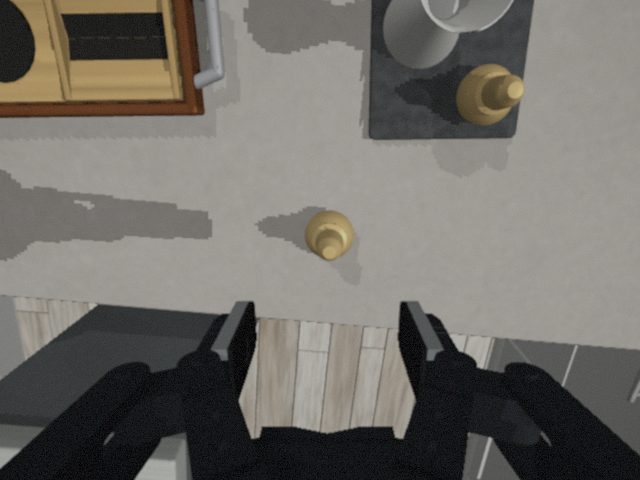

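The stopper sits centred between the fingers: knob (330,232), tip (329,253).

Call:
{"op": "run_rows", "data": {"ticks": [{"finger_gap": 0.7},{"finger_gap": 0.7},{"finger_gap": 0.7}]}}

```text
t: 2.47
eef_pos: [0.3822, -0.2796, 0.1222]
orientation: [179.9, -0.1, 5.6]
ft_force: [-0.4, -0.3, -0.1]
opening: 0.698
grasp_force: 0.0
```

```bash
python3 -c "
from h import *
d=load('w3');print(plane(d,(329.8,232),.009).round(4),plane(d,(329.5,253),.046).round(4))
d=snap('wrist','w3b')
go([.381,-.2792,.006],5.6)
from m import *
print([(cen(c).round(1),cv2.boundingRect(c)) for c in blob(d,(12,90,80),(28,255,255),(220,180,440,300))])
print([proj(d,(.381,-.2792,z)).round(1) for z in(0.009,.048)])"
```

```text
[ 0.383  -0.2794  0.009 ] [ 0.3805 -0.2794  0.046 ]
tool shift [-0.0014 -0.0004  0.116 ] turn about tool z 0.01 J6 138.2 from [ 0.3821 -0.2793  0.122 ] [ 1.7988e+02 -1.3000e-01  5.6100e+00]
[(array([326.5, 240.3]), (304, 218, 46, 47))]
[array([326.7, 240.1]), array([326.8, 258.3])]
```

Call:
{"op": "run_rows", "data": {"ticks": [{"tx": -0.001,"tz": 0.035,"finger_gap": 0.7},{"tx": -0.001,"tz": 0.07,"finger_gap": 0.7},{"tx": -0.001,"tz": 0.1,"finger_gap": 0.7},{"tx": -0.001,"tz": 0.116,"finger_gap": 0.7},{"tx": -0.001,"tz": 0.116,"finger_gap": 0.7},{"tx": -0.001,"tz": 0.116,"finger_gap": 0.2},{"tx": -0.001,"tz": 0.116,"finger_gap": 0.2},{"tx": -0.001,"tz": 0.116,"finger_gap": 0.2}], "force": 25}}

```text
t: 3.18
eef_pos: [0.3814, -0.2794, 0.0061]
orientation: [179.9, -0.1, 5.6]
ft_force: [-0.8, 1.3, 4.5]
opening: 0.372
grasp_force: 24.4
```

Call:
{"op": "run_rows", "data": {"ticks": [{"finger_gap": 0.2},{"finger_gap": 0.2},{"finger_gap": 0.2},{"finger_gap": 0.2}]}}

```text
t: 3.52
eef_pos: [0.3814, -0.2794, 0.006]
orientation: [179.9, -0.2, 5.6]
ft_force: [-0.9, 0.3, 8.0]
opening: 0.367
grasp_force: 24.7
```

Call:
{"op": "run_rows", "data": {"ticks": [{"tz": -0.02,"finger_gap": 0.2},{"tz": -0.05,"finger_gap": 0.2},{"tz": -0.09,"finger_gap": 0.2},{"tz": -0.09,"finger_gap": 0.2},{"tz": -0.09,"finger_gap": 0.2}]}}

```text
t: 3.93
eef_pos: [0.382, -0.28, 0.0974]
orientation: [179.8, -0.3, 5.6]
ft_force: [0.1, 0.4, -0.9]
opening: 0.372
grasp_force: 25.3
```

```bash
python3 -c "
from h import *
go([.4848,-.0714,.06],5.6);d=snap('wrist','w4')"
```

```text
tool shift [ 0.1225 -0.1977  0.0371] turn about tool z 0.0 J6 138.2 from [ 0.382  -0.28    0.0974] [179.75  -0.28   5.6 ]
```

View pics/w4.png

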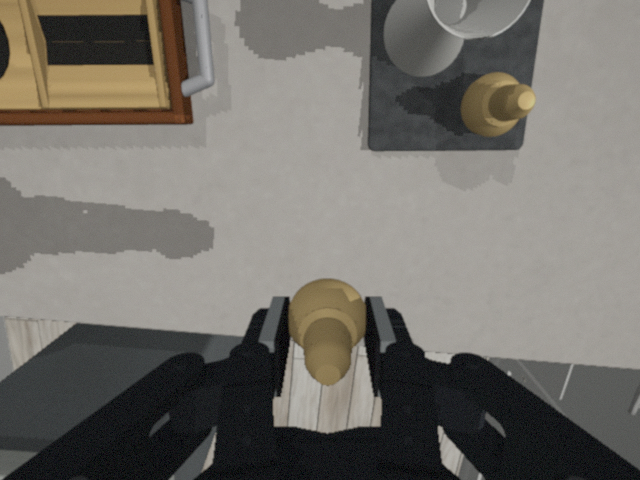

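The stopper is held upright between the pads, with its knob centre at about (327,316).

```bash
python3 -c "
from h import *
d=load('w4');print(plane(d,(327,316),.0974+.003).round(4))"
```

```text
[ 0.3826 -0.2794  0.1004]
```

Call:
{"op": "run_rows", "data": {"ticks": [{"tx": 0.02,"ty": -0.033,"finger_gap": 0.2},{"tx": 0.041,"ty": -0.066,"finger_gap": 0.2},{"tx": 0.061,"ty": -0.099,"finger_gap": 0.2},{"tx": 0.082,"ty": -0.132,"finger_gap": 0.2},{"tx": 0.102,"ty": -0.165,"finger_gap": 0.2},{"tx": 0.122,"ty": -0.198,"tz": 0.01,"finger_gap": 0.2},{"tx": 0.1225,"ty": -0.198,"tz": 0.037,"finger_gap": 0.2},{"tx": 0.1225,"ty": -0.198,"tz": 0.037,"finger_gap": 0.2}]}}

```text
t: 4.65
eef_pos: [0.4807, -0.0672, 0.0533]
orientation: [-179.9, 0.3, 5.8]
ft_force: [-1.0, 0.1, -1.3]
opening: 0.37
grasp_force: 25.3
```

Call:
{"op": "run_rows", "data": {"ticks": [{"finger_gap": 0.2},{"finger_gap": 0.2}]}}

```text
t: 4.82
eef_pos: [0.482, -0.0702, 0.0573]
orientation: [-180.0, 0.1, 5.6]
ft_force: [0.6, -1.3, -0.4]
opening: 0.369
grasp_force: 25.3
```

```bash
python3 -c "
from h import *
go([.4848,-.0714,.0175],5.6)"
```

```text
tool shift [0.0027 0.0015 0.0398] turn about tool z -0.04 J6 166.2 from [ 0.482  -0.0702  0.0573] [-1.7999e+02  8.0000e-02  5.5600e+00]
```

Call:
{"op": "run_rows", "data": {"ticks": [{"tz": 0.015,"finger_gap": 0.2},{"tz": 0.03,"finger_gap": 0.2},{"tz": 0.04,"finger_gap": 0.2},{"tz": 0.042,"finger_gap": 0.2},{"tz": 0.042,"finger_gap": 0.2},{"tz": 0.042,"finger_gap": 0.2},{"tz": 0.042,"finger_gap": 0.2}]}}

```text
t: 5.4
eef_pos: [0.483, -0.0709, 0.0163]
orientation: [180.0, -0.1, 5.5]
ft_force: [-2.0, -1.5, 6.2]
opening: 0.369
grasp_force: 26.3
```

Call:
{"op": "run_rows", "data": {"ticks": [{"finger_gap": 0.5},{"finger_gap": 0.6},{"finger_gap": 0.6},{"finger_gap": 0.6},{"finger_gap": 0.6},{"tz": -0.04,"finger_gap": 0.6},{"tz": -0.07,"finger_gap": 0.6},{"tz": -0.1,"finger_gap": 0.6}]}}

```text
t: 6.07
eef_pos: [0.4824, -0.0695, 0.1164]
orientation: [-180.0, 0.0, 5.6]
ft_force: [0.5, 0.6, 0.4]
opening: 0.597
grasp_force: 0.0
```

Call:
{"op": "run_rows", "data": {"ticks": [{"finger_gap": 0.6},{"finger_gap": 1}]}}

```text
t: 6.23
eef_pos: [0.484, -0.0697, 0.1167]
orientation: [180.0, -0.2, 5.6]
ft_force: [-0.3, -0.5, -0.3]
opening: 0.722
grasp_force: 0.0
```

```bash
python3 -c "
from h import *
snap('wrist','w5')
go([.45,.36,.3],95)"
```

```text
tool shift [ 0.0093 -0.4308 -0.1847] turn about tool z -89.39 J6 166.2 from [ 0.483  -0.0696  0.1153] [ 1.7999e+02 -5.0000e-02  5.6100e+00]
```

View pics/w5.png

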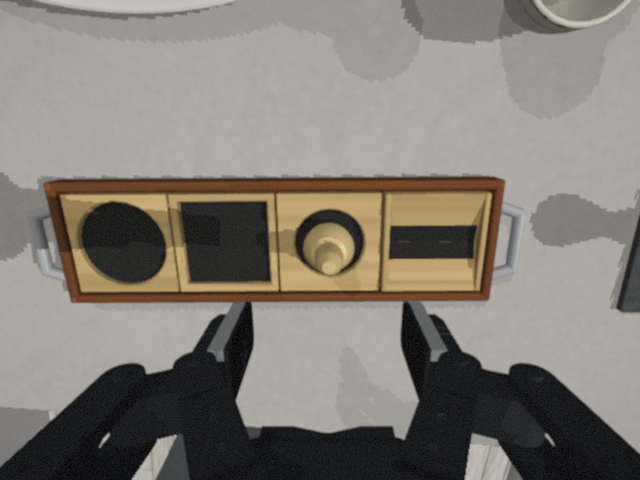

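The stopper stands centred in the small recess, knob (328,245). Next I'll move over to the cork, jigger and jar.

Call:
{"op": "run_rows", "data": {"ticks": [{"ty": -0.02,"tz": -0.03,"twist": -7,"finger_gap": 1},{"ty": -0.05,"tz": -0.06,"twist": -14,"finger_gap": 1},{"tx": 0.001,"ty": -0.09,"tz": -0.09,"twist": -21,"finger_gap": 1},{"tx": 0.001,"ty": -0.13,"tz": -0.11,"twist": -28,"finger_gap": 1},{"tx": 0.002,"ty": -0.17,"tz": -0.13,"twist": -35,"finger_gap": 1},{"tx": 0.003,"ty": -0.21,"tz": -0.15,"twist": -42,"finger_gap": 1},{"tx": 0.004,"ty": -0.25,"tz": -0.17,"twist": -49,"finger_gap": 1},{"tx": 0.005,"ty": -0.29,"tz": -0.185,"twist": -56,"finger_gap": 1}]}}

```text
t: 6.95
eef_pos: [0.4602, 0.2006, 0.2914]
orientation: [-179.9, 0.1, 61.9]
ft_force: [0.9, 0.1, -0.2]
opening: 0.999
grasp_force: 0.0
```

```bash
python3 -c "
from h import *
go([.45,.36,.3],95.6)"
```

```text
tool shift [ 0.1359 -0.084  -0.0087] turn about tool z -33.66 J6 141.6 from [0.4602 0.2006 0.2914] [-1.7994e+02  8.0000e-02  6.1940e+01]
```

Call:
{"op": "run_rows", "data": {"ticks": [{"tx": 0.03,"ty": -0.017,"twist": -7,"finger_gap": 1},{"tx": 0.06,"ty": -0.034,"twist": -14,"finger_gap": 1},{"tx": 0.09,"ty": -0.05,"twist": -21,"finger_gap": 1},{"tx": 0.12,"ty": -0.07,"twist": -28,"finger_gap": 1},{"tx": 0.13,"ty": -0.08,"twist": -33.7,"finger_gap": 1},{"tx": 0.13,"ty": -0.08,"twist": -33.7,"finger_gap": 1},{"tx": 0.13,"ty": -0.08,"twist": -33.7,"finger_gap": 1}]}}

```text
t: 7.53
eef_pos: [0.4518, 0.3518, 0.2897]
orientation: [-179.8, 0.1, 95.3]
ft_force: [-0.5, -0.8, -0.3]
opening: 1.0
grasp_force: 0.0
```

```bash
python3 -c "
from h import *
d=snap('wrist','w6');print(d['state']['eef_pos'],d['state']['orientation'])"
```

```text
[0.45175088 0.35179318 0.28967677] [-1.79839843e+02  1.10130196e-01  9.53034402e+01]
```

Call:
{"op": "run_rows", "data": {"ticks": [{"tx": -0.04,"finger_gap": 1},{"tx": -0.08,"finger_gap": 1},{"tx": -0.1,"finger_gap": 1},{"tx": -0.1,"finger_gap": 1},{"tx": -0.1,"finger_gap": 1}]}}

```text
t: 8.0
eef_pos: [0.4618, 0.2496, 0.2919]
orientation: [180.0, -0.0, 95.0]
ft_force: [-0.6, -0.2, -0.3]
opening: 1.004
grasp_force: 0.0
```

```bash
python3 -c "
from h import *
d=snap('wrist','w7');print(d['state']['eef_pos'],d['state']['orientation'])"
```

```text
[0.4618414  0.24959028 0.29190412] [ 1.79988975e+02 -7.78754282e-03  9.49870925e+01]
```

View pics/w6.png

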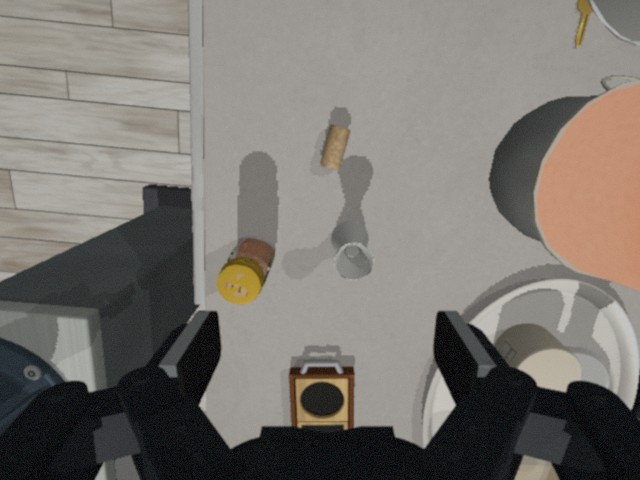

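View pics/w7.png

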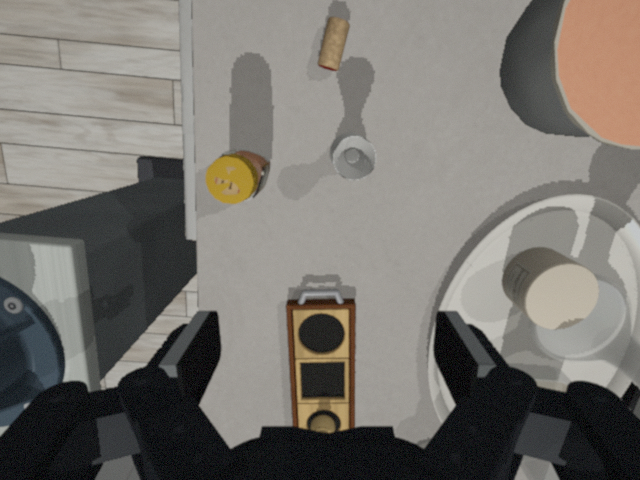

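w6 shows the cork (335,146), jigger rim (354,260) and cap (240,283). w7 shows the cork (333,43), jigger rim (353,157) and cap (232,178). I'll triangulate these from the masks.

Run:
```python
from m import *
a,b=load('w6'),load('w7')
def one(d,lo,hi,box):
    c=max(blob(d,lo,hi,box),key=cv2.contourArea);r=cv2.minAreaRect(c);return c,r
C=[one(a,(8,70,60),(22,255,255),(300,110,370,180)),one(b,(8,70,60),(22,255,255),(300,5,370,85))]
Y=[one(a,(21,170,110),(32,255,255),(200,240,290,320)),one(b,(21,170,110),(32,255,255),(190,140,280,220))]
for n,L,z in(('cork',C,.0116),('cap',Y,.1)):
    X,e=cross(a,L[0][1][0],b,L[1][1][0]);print(n,X.round(4),round(e,4))
    for d,(c,r) in zip((a,b),L):
        p=[plane(d,q,z)[:2] for q in cv2.boxPoints(r)];e1,e2=p[1]-p[0],p[2]-p[1];l=max((e1,e2),key=np.linalg.norm)
        print('  ',np.round(r[0],1),plane(d,r[0],z).round(4),np.linalg.norm(e1).round(4),np.linalg.norm(e2).round(4),'long axis',np.degrees(np.arctan2(l[1],l[0])).round(1))
print('jigger rim',cross(a,(354,260),b,(353.5,157.5)),plane(a,(354,260),.08),plane(b,(353.5,157.5),.08))
cv2.imwrite('pics/crop7.png',cv2.resize(np.hstack([b['color'][130:220,190:390],a['color'][210:300,200:400]])[:,:,::-1],None,fx=2,fy=2,interpolation=3).repeat(1,0))
```

```text
cork [0.4536 0.4087 0.0182] 0.0004
   [334.6 147.3] [0.4536 0.4083 0.0116] 0.045 0.0213 long axis 79.8
   [333.2  42.7] [0.4538 0.41   0.0116] 0.0467 0.0217 long axis 79.1
cap [0.3701 0.2733 0.0942] 0.0005
   [239. 283.] [0.3711 0.276  0.1   ] 0.0405 0.0405 long axis -87.9
   [230.5 180. ] [0.3718 0.2743 0.1   ] 0.0412 0.0405 long axis 46.9
jigger rim (array([0.48247144, 0.30202772, 0.07704803]), np.float64(0.0010061578915437658)) [0.48265574 0.30313044 0.08      ] [0.48174573 0.30218163 0.08      ]
```

View pics/crop7.png

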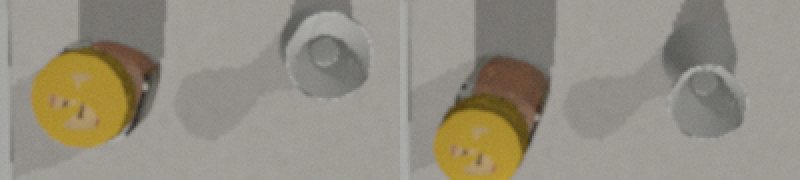

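The crop shows the cap and jar body, turned slightly, and the jigger rim and foot. The cork is at (.4537,.409) with its axis at 79.5°. Next I'll go and grip it.

```bash
python3 -c "
from h import *
go([.4537,.409,.1],79.5)"
```

```text
tool shift [0.1584 0.0059 0.1918] turn about tool z 15.58 J6 113.4 from [0.4618 0.2506 0.2918] [ 1.7999e+02 -2.0000e-02  9.5080e+01]
```

Call:
{"op": "run_rows", "data": {"ticks": [{"tx": 0.03,"ty": 0.001,"twist": 5,"finger_gap": 1},{"tx": 0.06,"ty": 0.002,"tz": 0.01,"twist": 10,"finger_gap": 1},{"tx": 0.09,"ty": 0.003,"tz": 0.03,"twist": 15.6,"finger_gap": 1},{"tx": 0.12,"ty": 0.004,"tz": 0.06,"twist": 15.6,"finger_gap": 1},{"tx": 0.15,"ty": 0.006,"tz": 0.09,"twist": 15.6,"finger_gap": 0.8},{"tx": 0.158,"ty": 0.006,"tz": 0.13,"twist": 15.6,"finger_gap": 0.6},{"tx": 0.158,"ty": 0.006,"tz": 0.16,"twist": 15.6,"finger_gap": 0.55},{"tx": 0.158,"ty": 0.006,"tz": 0.192,"twist": 15.6,"finger_gap": 0.55}]}}

```text
t: 8.72
eef_pos: [0.452, 0.411, 0.0973]
orientation: [-180.0, 0.0, 79.8]
ft_force: [0.8, 0.2, 0.9]
opening: 0.549
grasp_force: 0.0
```

Call:
{"op": "run_rows", "data": {"ticks": [{"finger_gap": 0.55},{"finger_gap": 0.55},{"finger_gap": 0.55}]}}

```text
t: 8.97
eef_pos: [0.4536, 0.4105, 0.1013]
orientation: [179.9, -0.1, 79.7]
ft_force: [1.2, -0.5, 0.7]
opening: 0.548
grasp_force: 0.0
```

```bash
python3 -c "
from m import *
go([.4537,.409,.004],79.5);d=snap('wrist','w8')
c=max(blob(d,(8,70,60),(22,255,255),(220,150,430,320)),key=cv2.contourArea);r=cv2.minAreaRect(c);print(np.round(r,1) if 0 else r, plane(d,r[0],.0116).round(4))
p=[plane(d,q,.0116)[:2] for q in cv2.boxPoints(r)];l=max((p[1]-p[0],p[2]-p[1]),key=np.linalg.norm);print(np.degrees(np.arctan2(l[1],l[0])),np.linalg.norm(l))"
```

```text
tool shift [-0.0016  0.0003  0.0973] turn about tool z 0.19 J6 142.5 from [0.4536 0.4105 0.1013] [ 1.7995e+02 -8.0000e-02  7.9690e+01]
((328.5, 253.0), (72.0, 33.0), 90.0) [0.4537 0.4083 0.0116]
-99.50667960681899 0.05072501050605932
```

Call:
{"op": "run_rows", "data": {"ticks": [{"tx": -0.002,"tz": 0.035,"finger_gap": 0.55},{"tx": -0.002,"tz": 0.07,"finger_gap": 0.55},{"tx": -0.002,"tz": 0.09,"finger_gap": 0.55},{"tx": -0.002,"tz": 0.096,"finger_gap": 0.55},{"tx": -0.002,"tz": 0.096,"finger_gap": 0.55},{"tx": -0.002,"tz": 0.096,"finger_gap": 0.1},{"tx": -0.002,"tz": 0.096,"finger_gap": 0.1},{"tx": -0.002,"tz": 0.096,"finger_gap": 0.1}], "force": 20}}

```text
t: 9.68
eef_pos: [0.454, 0.4089, 0.0062]
orientation: [179.9, -0.2, 79.7]
ft_force: [0.1, -0.5, 6.6]
opening: 0.262
grasp_force: 21.2
```

Call:
{"op": "run_rows", "data": {"ticks": [{"finger_gap": 0.1},{"finger_gap": 0.1},{"finger_gap": 0.1},{"tz": -0.03,"finger_gap": 0.1},{"tz": -0.06,"finger_gap": 0.1},{"tz": -0.1,"finger_gap": 0.1},{"tz": -0.1,"finger_gap": 0.1}]}}

```text
t: 10.27
eef_pos: [0.4556, 0.4105, 0.1123]
orientation: [179.6, -0.5, 79.7]
ft_force: [1.8, 1.5, 0.9]
opening: 0.261
grasp_force: 20.6
```

```bash
python3 -c "
from m import *
go([.4918,-.1426,.15],95.6);d=snap('wrist','w9');print(d['state']['opening'],d['state']['grasp_force'])
c=max(blob(d,(8,70,60),(22,255,255),(270,200,390,420)),key=cv2.contourArea);r=cv2.minAreaRect(c)
z=d['state']['eef_pos'][2]+.0068
print(r,plane(d,r[0],z).round(4))
p=[plane(d,q,z)[:2] for q in cv2.boxPoints(r)];l=max((p[1]-p[0],p[2]-p[1]),key=np.linalg.norm);print(np.degrees(np.arctan2(l[1],l[0])),np.linalg.norm(l))"
```

```text
tool shift [-0.5373  0.1348 -0.0419] turn about tool z -15.9 J6 142.3 from [0.4556 0.4105 0.1123] [179.6   -0.54  79.7 ]
0.2606691948135291 20.62671035528183
((327.0, 324.0), (118.0, 56.0), 90.0) [0.4551 0.4104 0.1191]
-99.0635251505208 0.05498704957882211
```

View pics/w9.png

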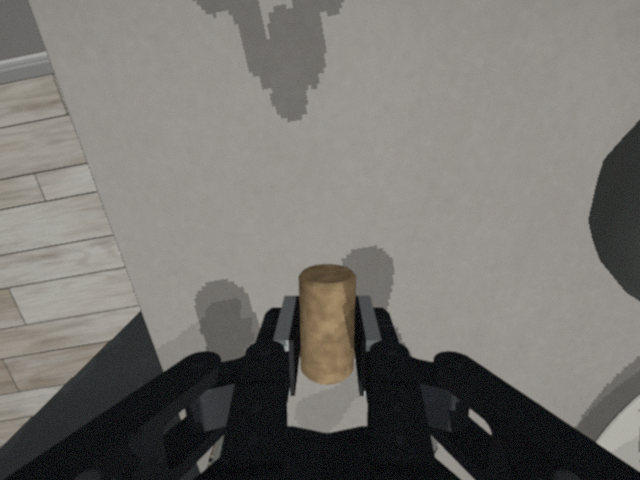

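The cork is held square and centred, (327,324). Next I'll carry it to the groove.

Call:
{"op": "run_rows", "data": {"ticks": [{"tx": -0.01,"ty": 0.003,"tz": -0.03,"finger_gap": 0.1},{"tx": -0.05,"ty": 0.012,"tz": -0.042,"twist": -4,"finger_gap": 0.1},{"tx": -0.09,"ty": 0.022,"tz": -0.042,"twist": -8,"finger_gap": 0.1},{"tx": -0.13,"ty": 0.032,"tz": -0.042,"twist": -12,"finger_gap": 0.1},{"tx": -0.17,"ty": 0.042,"tz": -0.042,"twist": -15.9,"finger_gap": 0.1},{"tx": -0.21,"ty": 0.052,"tz": -0.042,"twist": -15.9,"finger_gap": 0.1},{"tx": -0.25,"ty": 0.062,"tz": -0.042,"twist": -15.9,"finger_gap": 0.1},{"tx": -0.29,"ty": 0.072,"tz": -0.042,"twist": -15.9,"finger_gap": 0.1}]}}

```text
t: 10.98
eef_pos: [0.4713, 0.1077, 0.1459]
orientation: [180.0, -0.0, 95.6]
ft_force: [0.9, 0.1, 0.3]
opening: 0.258
grasp_force: 20.6
```

```bash
python3 -c "
from h import *
go([.4918,-.1426,.08],95.6)"
```

```text
tool shift [-0.2511 -0.0041  0.0659] turn about tool z 0.02 J6 97.3 from [0.4713 0.1077 0.1459] [ 1.7996e+02 -1.0000e-02  9.5620e+01]
```

Call:
{"op": "run_rows", "data": {"ticks": [{"tx": -0.04,"finger_gap": 0.1},{"tx": -0.08,"finger_gap": 0.1},{"tx": -0.12,"finger_gap": 0.1},{"tx": -0.16,"finger_gap": 0.1},{"tx": -0.2,"ty": -0.003,"finger_gap": 0.1},{"tx": -0.24,"ty": -0.003,"tz": 0.01,"finger_gap": 0.1},{"tx": -0.24,"ty": -0.003,"tz": 0.04,"finger_gap": 0.1},{"tx": -0.24,"ty": -0.003,"tz": 0.065,"finger_gap": 0.1}]}}

```text
t: 11.65
eef_pos: [0.4926, -0.1323, 0.0803]
orientation: [179.9, 0.1, 95.3]
ft_force: [0.0, 0.4, -2.0]
opening: 0.26
grasp_force: 20.6
```

Call:
{"op": "run_rows", "data": {"ticks": [{"finger_gap": 0.1},{"finger_gap": 0.1},{"finger_gap": 0.1},{"finger_gap": 0.1}]}}

```text
t: 11.98
eef_pos: [0.4932, -0.1293, 0.0823]
orientation: [179.9, 0.0, 95.7]
ft_force: [0.4, 1.1, 0.9]
opening: 0.258
grasp_force: 20.6
```

```bash
python3 -c "
from h import *
go([.4918,-.1426,.0175],95.6)"
```

```text
tool shift [-0.013  -0.0028  0.0648] turn about tool z 0.06 J6 69.6 from [ 0.4932 -0.1293  0.0823] [1.7987e+02 4.0000e-02 9.5660e+01]
```

Call:
{"op": "run_rows", "data": {"ticks": [{"tx": -0.013,"ty": -0.002,"finger_gap": 0.1},{"tx": -0.013,"ty": -0.002,"tz": 0.03,"finger_gap": 0.1},{"tx": -0.013,"ty": -0.002,"tz": 0.05,"finger_gap": 0.1},{"tx": -0.013,"ty": -0.002,"tz": 0.062,"finger_gap": 0.1},{"tx": -0.013,"ty": -0.002,"tz": 0.064,"finger_gap": 0.1},{"tx": -0.013,"ty": -0.002,"tz": 0.064,"finger_gap": 0.1},{"tx": -0.013,"ty": -0.002,"tz": 0.064,"finger_gap": 0.1}]}}

```text
t: 12.57
eef_pos: [0.4923, -0.1425, 0.0179]
orientation: [179.9, 0.0, 95.6]
ft_force: [-0.4, -0.8, -0.1]
opening: 0.262
grasp_force: 20.9
```

Call:
{"op": "run_rows", "data": {"ticks": [{"finger_gap": 0.3},{"finger_gap": 0.38},{"finger_gap": 0.4},{"finger_gap": 0.4},{"tz": -0.02,"finger_gap": 0.4},{"tz": -0.05,"finger_gap": 0.4},{"tz": -0.09,"finger_gap": 0.5},{"tz": -0.11,"finger_gap": 1}]}}

```text
t: 13.23
eef_pos: [0.4923, -0.1431, 0.1304]
orientation: [179.8, 0.1, 95.6]
ft_force: [1.2, -0.8, 0.8]
opening: 0.628
grasp_force: 0.0
```

Call:
{"op": "run_rows", "data": {"ticks": [{"finger_gap": 1},{"finger_gap": 1}]}}

```text
t: 13.4
eef_pos: [0.4922, -0.143, 0.128]
orientation: [179.8, 0.1, 95.6]
ft_force: [-0.8, -0.4, -0.4]
opening: 0.899
grasp_force: 0.0
```

```bash
python3 -c "
from h import *
d=snap('wrist','w10');t=snap('top','t10');go([.476,.2,.2],95.6)"
```

```text
tool shift [ 0.3425  0.0186 -0.0738] turn about tool z -0.0 J6 68.2 from [ 0.4908 -0.1426  0.1261] [-1.7995e+02 -2.0000e-02  9.5600e+01]
```

View pics/w10.png

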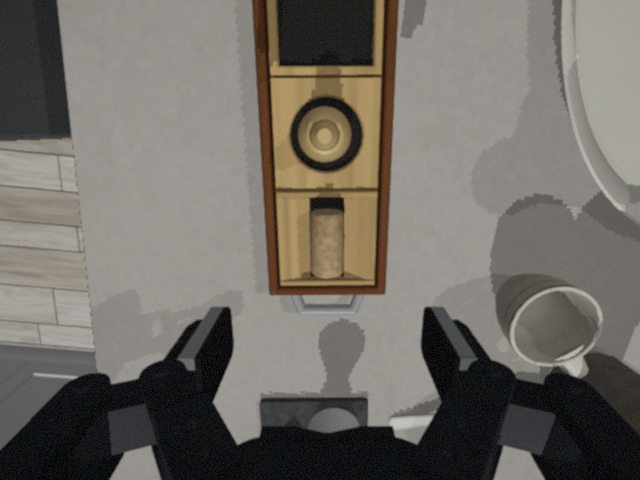

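The cork lies along the groove, (327,243), and the stopper is centred at (326,134). I'll check both offsets against the inserts.

Run:
```python
from h import *
d=load('w10')
print('cork',plane(d,(327,243.5),.0235).round(4),'ends',plane(d,(327,209),.03).round(4),plane(d,(327,277),.0235).round(4))
print('insert pred z16 corners',[plane(d,p,.016).round(4)[:2] for p in((272,188),(377,190),(280,286),(372,286))])
print('stopper',plane(d,(326,134),.02).round(4),'recess',plane(d,(326,134),.016).round(4))
print(proj(d,(.4918,-.1426,.0228)))
```

```text
cork [ 0.492  -0.1433  0.0235] ends [ 0.4895 -0.1173  0.03  ] [ 0.4945 -0.1686  0.0235]
insert pred z16 corners [array([ 0.4506, -0.1093]), array([ 0.523 , -0.1037]), array([ 0.4604, -0.1824]), array([ 0.5292, -0.1757])]
stopper [ 0.4843 -0.07    0.02  ] recess [ 0.4843 -0.0701  0.016 ]
[326.73935092 242.24734471]
```

Both are within 3 mm. Next, the jigger.

Call:
{"op": "run_rows", "data": {"ticks": [{"tx": 0.04,"tz": -0.03,"finger_gap": 1},{"tx": 0.08,"ty": 0.004,"tz": -0.03,"finger_gap": 1},{"tx": 0.12,"ty": 0.008,"tz": -0.03,"finger_gap": 1},{"tx": 0.16,"ty": 0.012,"tz": -0.03,"finger_gap": 1},{"tx": 0.2,"ty": 0.018,"tz": -0.03,"finger_gap": 1},{"tx": 0.24,"ty": 0.02,"tz": -0.03,"finger_gap": 1},{"tx": 0.28,"ty": 0.025,"tz": -0.03,"finger_gap": 1},{"tx": 0.32,"ty": 0.03,"tz": -0.03,"finger_gap": 1}], "force": 30}}

```text
t: 14.17
eef_pos: [0.4887, 0.1804, 0.1553]
orientation: [-179.9, 0.0, 95.6]
ft_force: [1.1, -1.1, 0.8]
opening: 0.996
grasp_force: 0.0
```

Call:
{"op": "run_rows", "data": {"ticks": [{"tx": 0.04,"finger_gap": 1},{"tx": 0.08,"finger_gap": 1},{"tx": 0.10,"finger_gap": 1},{"tx": 0.10,"finger_gap": 1},{"tx": 0.1,"finger_gap": 1}]}}

```text
t: 14.58
eef_pos: [0.4792, 0.2789, 0.155]
orientation: [-179.8, 0.1, 95.7]
ft_force: [0.2, -0.2, -0.4]
opening: 1.002
grasp_force: 0.0
```

```bash
python3 -c "
from h import *
go([.4822,.3025,.15],95.6)"
```

```text
tool shift [0.0232 0.0054 0.005 ] turn about tool z 0.14 J6 114.5 from [0.4792 0.2789 0.155 ] [-1.7985e+02  7.0000e-02  9.5740e+01]
```

Call:
{"op": "run_rows", "data": {"ticks": [{"tx": 0.022,"ty": 0.004,"tz": 0.005,"finger_gap": 1},{"tx": 0.022,"ty": 0.004,"tz": 0.005,"finger_gap": 1},{"tx": 0.022,"ty": 0.004,"tz": 0.005,"finger_gap": 1},{"tx": 0.022,"ty": 0.004,"tz": 0.005,"finger_gap": 1}]}}

```text
t: 14.92
eef_pos: [0.4818, 0.2991, 0.1512]
orientation: [-179.9, 0.1, 95.6]
ft_force: [0.6, -0.3, 0.3]
opening: 0.999
grasp_force: 0.0
```

```bash
python3 -c "
from h import *
d=snap('wrist','w11');go([.4822,.3025,.035],95.6)
print(proj(d,(.4822,.3025,0)),proj(d,(.4822,.3025,.08)))"
```

```text
tool shift [0.0034 0.0007 0.1164] turn about tool z -0.06 J6 116.3 from [0.4819 0.2991 0.1514] [-1.7995e+02  4.0000e-02  9.5540e+01]
[328.68975944 222.21737554] [328.98520602 254.38032464]
```

View pics/w11.png

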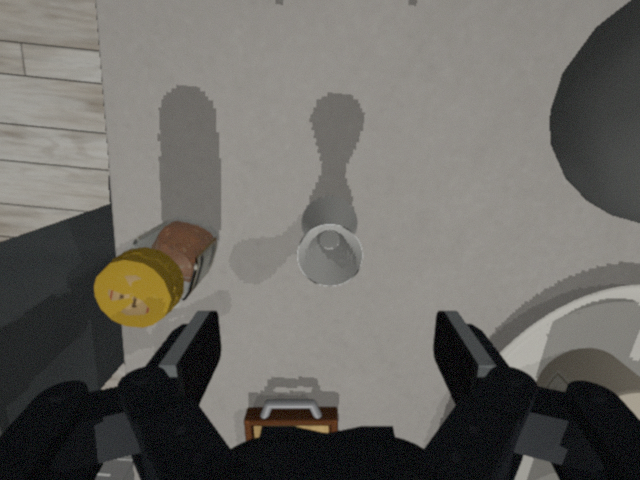

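The jigger rim is centred between the open fingers at (330,255) and matches the prediction. The left finger clears the jar.

Call:
{"op": "run_rows", "data": {"ticks": [{"tx": 0.003,"ty": 0.0005,"tz": 0.03,"finger_gap": 1},{"tx": 0.003,"ty": 0.0005,"tz": 0.06,"finger_gap": 1},{"tx": 0.003,"ty": 0.0005,"tz": 0.09,"finger_gap": 1},{"tx": 0.003,"ty": 0.0005,"tz": 0.11,"finger_gap": 1},{"tx": 0.003,"ty": 0.0005,"tz": 0.116,"finger_gap": 1},{"tx": 0.003,"ty": 0.0005,"tz": 0.116,"finger_gap": 1},{"tx": 0.003,"ty": 0.0005,"tz": 0.116,"finger_gap": 0.4},{"tx": 0.003,"ty": 0.0005,"tz": 0.116,"finger_gap": 0.4}], "force": 30}}

```text
t: 15.63
eef_pos: [0.4833, 0.3038, 0.0373]
orientation: [179.9, -0.1, 95.6]
ft_force: [1.5, -0.2, 0.6]
opening: 0.748
grasp_force: 0.0
```

Call:
{"op": "run_rows", "data": {"ticks": [{"finger_gap": 0.4},{"finger_gap": 0.4},{"finger_gap": 0.4},{"finger_gap": 0.4},{"finger_gap": 0.4}]}}

```text
t: 16.05
eef_pos: [0.483, 0.3039, 0.0374]
orientation: [179.9, -0.1, 95.6]
ft_force: [-0.6, -0.8, 6.6]
opening: 0.487
grasp_force: 30.0
```

Call:
{"op": "run_rows", "data": {"ticks": [{"tz": -0.03,"finger_gap": 0.4},{"tz": -0.06,"finger_gap": 0.4},{"tz": -0.06,"finger_gap": 0.4},{"tz": -0.06,"finger_gap": 0.4}]}}

```text
t: 16.38
eef_pos: [0.4835, 0.3043, 0.098]
orientation: [179.8, -0.1, 95.6]
ft_force: [0.7, -0.1, -1.6]
opening: 0.492
grasp_force: 31.9
```

```bash
python3 -c "
from m import *
go([.4699,.0712,.1],95.6);d=snap('wrist','w12');s=d['state']
# held jigger: rim edges from brightness
z=s['eef_pos'][2]+.045
g=cv2.cvtColor(d['color'],cv2.COLOR_RGB2GRAY)
print('pred rim',proj(d,np.array([s['eef_pos'][0],s['eef_pos'][1],z])))
for r in range(300,460,20): print(r,g[r,250:410:8])
"
```

```text
tool shift [-0.2307 -0.0363 -0.0026] turn about tool z 0.01 J6 116.6 from [0.4835 0.3043 0.098 ] [ 1.7977e+02 -1.2000e-01  9.5610e+01]
pred rim [328.6591287  385.42262976]
300 [140 129  81   9 140 108  93  98 100 110 113 119 117  92 112 155  32  79
  89 154]
320 [ 42  81  27  25 158 158 149  92  83  92  96  95  97 118 156 157  12  10
  79  76]
340 [ 81  62   7  18 157 127 120 105 119 120 125 124  99 100  82 155  16  12
  22  77]
360 [ 16  13   2 151 134 110 107 109 134 112 113 112 107 108 102 137 148  14
  28   9]
380 [ 11  15 112 122 112 105 110 109 109 118 113 113 111 104 105 107 131 136
  24  20]
400 [ 10  16 150 113 108 107 110 111 110 111 112 113 111 108 108 110 118 164
  39  17]
420 [ 19  15 153 154 146 109 107 109 110 110 110 113 107 107 110 115 157 158
  13  12]
440 [20 19 25 14 18  8 19 18  4  5 17 12 20 24 25 19 20  7 19 24]
```

Call:
{"op": "run_rows", "data": {"ticks": [{"tx": -0.03,"ty": -0.005,"finger_gap": 0.4},{"tx": -0.07,"ty": -0.01,"finger_gap": 0.4},{"tx": -0.11,"ty": -0.017,"finger_gap": 0.4},{"tx": -0.15,"ty": -0.024,"finger_gap": 0.4},{"tx": -0.19,"ty": -0.03,"finger_gap": 0.4},{"tx": -0.22,"ty": -0.036,"finger_gap": 0.4},{"tx": -0.231,"ty": -0.036,"finger_gap": 0.4},{"tx": -0.231,"ty": -0.036,"finger_gap": 0.4}]}}

```text
t: 17.1
eef_pos: [0.4681, 0.0677, 0.0949]
orientation: [-179.9, 0.0, 95.4]
ft_force: [0.7, 0.2, -1.0]
opening: 0.488
grasp_force: 31.9
```

Call:
{"op": "run_rows", "data": {"ticks": [{"finger_gap": 0.4},{"finger_gap": 0.4},{"finger_gap": 0.4}]}}

```text
t: 17.35
eef_pos: [0.469, 0.0712, 0.0954]
orientation: [-180.0, -0.0, 95.7]
ft_force: [-1.1, 0.1, -1.4]
opening: 0.488
grasp_force: 31.9
```

```bash
python3 -c "
from h import *
go([.4699,.0712,.0495],95.6)"
```

```text
tool shift [-0.0001  0.0009  0.0459] turn about tool z 0.08 J6 92.9 from [0.469  0.0712 0.0954] [-1.7998e+02 -2.0000e-02  9.5680e+01]
```

Call:
{"op": "run_rows", "data": {"ticks": [{"ty": 0.001,"tz": 0.015,"finger_gap": 0.4},{"ty": 0.001,"tz": 0.03,"finger_gap": 0.4},{"ty": 0.001,"tz": 0.042,"finger_gap": 0.4},{"ty": 0.001,"tz": 0.0465,"finger_gap": 0.4},{"ty": 0.001,"tz": 0.0465,"finger_gap": 0.4},{"ty": 0.001,"tz": 0.0465,"finger_gap": 0.4}]}}

```text
t: 17.85
eef_pos: [0.47, 0.0711, 0.0492]
orientation: [-180.0, -0.0, 95.7]
ft_force: [-0.1, -0.4, -1.0]
opening: 0.491
grasp_force: 32.5
```

Call:
{"op": "run_rows", "data": {"ticks": [{"finger_gap": 0.7},{"finger_gap": 0.9},{"finger_gap": 0.9},{"finger_gap": 0.9},{"tz": -0.03,"finger_gap": 0.9},{"tz": -0.06,"finger_gap": 1},{"tz": -0.1,"finger_gap": 1},{"tz": -0.13,"finger_gap": 1}]}}

```text
t: 18.52
eef_pos: [0.47, 0.0701, 0.1818]
orientation: [179.9, -0.0, 95.6]
ft_force: [2.0, 0.9, -0.0]
opening: 0.997
grasp_force: 0.0
```

Call:
{"op": "run_rows", "data": {"ticks": [{"tx": 0.04,"finger_gap": 1},{"tx": 0.08,"finger_gap": 1},{"tx": 0.08,"finger_gap": 1},{"tx": 0.08,"finger_gap": 1}]}}

```text
t: 18.85
eef_pos: [0.4619, 0.1514, 0.1794]
orientation: [180.0, -0.0, 95.8]
ft_force: [1.1, -0.8, 0.6]
opening: 1.001
grasp_force: 0.0
```

```bash
python3 -c "
from m import *
d=snap('wrist','w13');t=snap('top','t13');s=snap('side','s13');go([.371,.2745,.25],95.6)
g=d['color'].max(2);
print('pred jigger foot/top',proj(d,(.4699,.0712,.011)),proj(d,(.4699,.0712,.091)))
# rim of jigger: bright thin ring -> edges
p=proj(d,(.4699,.0712,.091));x,y=p.astype(int)
hsv=cv2.cvtColor(d['color'],cv2.COLOR_RGB2HSV)
roi=((hsv[y-60:y+60,x-60:x+60,1]<25)&(hsv[y-60:y+60,x-60:x+60,2]>60)).astype(np.uint8)
c=max(cv2.findContours(cv2.morphologyEx(roi,2,np.ones((3,3))),0,1)[0],key=cv2.contourArea);print(cv2.boundingRect(c),np.array(cv2.boundingRect(c)[:2])+p.astype(int)-60,cv2.minEnclosingCircle(c))
"
```

```text
tool shift [ 0.1335 -0.0784 -0.0709] turn about tool z -0.02 J6 102.3 from [0.462  0.1492 0.1791] [-1.7997e+02  1.0000e-02  9.5580e+01]
pred jigger foot/top [327.34252037 305.174702  ] [327.40484045 355.83553863]
(31, 0, 59, 88) [298 295] ((60.0, 41.247127532958984), 46.285362243652344)
```

The jigger is seated, centred laterally at 327.4 against 327.4 predicted. Next I'll estimate the jar's yaw from the bottom edges of its body.

Run:
```python
from m import *
for t in('w6','w7','w11'):
    d=load(t);hsv=cv2.cvtColor(d['color'],cv2.COLOR_RGB2HSV)
    o=proj(d,(.371,.2745,.03)).astype(int);x0,y0=o-75
    x0=max(x0,0);m=cv2.inRange(hsv[y0:y0+150,x0:x0+150],(0,85,30),(17,255,255))
    m=cv2.morphologyEx(cv2.morphologyEx(m,3,np.ones((3,3))),2,np.ones((3,3)))
    c=max(cv2.findContours(m,0,2)[0],key=cv2.contourArea)+np.array([[x0,y0]])
    ap=cv2.approxPolyDP(cv2.convexHull(c),2.0,True)[:,0]
    P=np.array([plane(d,p,.004)[:2] for p in ap])
    print(t,o,cv2.contourArea(c))
    for i in range(len(P)):
        v=P[(i+1)%len(P)]-P[i]
        print('   px',ap[i],'world',P[i].round(4),'edge len %.1f mm ang %.1f'%(np.linalg.norm(v)*1e3,np.degrees(np.arctan2(v[1],v[0]))))
```

```text
w6 [252 259] 621.0
   px [245 240] world [0.356  0.2892] edge len 9.9 mm ang 12.7
   px [253 239] world [0.3656 0.2914] edge len 22.1 mm ang -18.5
   px [270 246] world [0.3866 0.2844] edge len 10.5 mm ang -73.9
   px [272 254] world [0.3895 0.2743] edge len 23.3 mm ang -109.4
   px [265 270] world [0.3818 0.2523] edge len 37.3 mm ang 155.5
   px [238 256] world [0.3479 0.2677] edge len 13.4 mm ang 80.6
   px [240 246] world [0.3501 0.281 ] edge len 10.1 mm ang 54.4
w7 [245 170] 223.5
   px [238 152] world [0.3562 0.2916] edge len 12.5 mm ang 4.9
   px [249 152] world [0.3686 0.2927] edge len 16.9 mm ang -18.2
   px [263 158] world [0.3847 0.2874] edge len 5.9 mm ang -65.4
   px [265 163] world [0.3872 0.282 ] edge len 13.6 mm ang -118.6
   px [259 173] world [0.3807 0.2701] edge len 32.6 mm ang 138.7
w11 [179 253] 1766.5
   px [171 223] world [0.3549 0.2905] edge len 21.8 mm ang -1.1
   px [198 226] world [0.3767 0.2901] edge len 15.8 mm ang -34.6
   px [214 238] world [0.3897 0.2811] edge len 44.4 mm ang -117.1
   px [190 280] world [0.3695 0.2417] edge len 5.1 mm ang -174.4
   px [184 280] world [0.3644 0.2412] edge len 35.8 mm ang 132.4
   px [154 248] world [0.3402 0.2676] edge len 15.4 mm ang 69.0
   px [160 232] world [0.3457 0.282 ] edge len 12.5 mm ang 42.8
```

```bash
python3 -c "
from h import *
go([.371,.2745,.17],72)"
```

```text
tool shift [ 0.1335 -0.0784  0.0091] turn about tool z 23.58 J6 102.3 from [0.462  0.1492 0.1791] [-1.7997e+02  1.0000e-02  9.5580e+01]
```

Call:
{"op": "run_rows", "data": {"ticks": [{"tx": 0.03,"ty": -0.02,"twist": 6,"finger_gap": 1},{"tx": 0.06,"ty": -0.035,"twist": 12,"finger_gap": 1},{"tx": 0.09,"ty": -0.05,"twist": 18,"finger_gap": 1},{"tx": 0.12,"ty": -0.07,"twist": 23.6,"finger_gap": 1},{"tx": 0.1335,"ty": -0.078,"tz": 0.009,"twist": 23.6,"finger_gap": 1},{"tx": 0.1335,"ty": -0.078,"tz": 0.009,"twist": 23.6,"finger_gap": 1},{"tx": 0.1335,"ty": -0.078,"tz": 0.009,"twist": 23.6,"finger_gap": 1}], "force": 30}}

```text
t: 19.58
eef_pos: [0.3713, 0.2745, 0.1699]
orientation: [-180.0, 0.1, 72.1]
ft_force: [0.5, 0.1, -0.3]
opening: 1.001
grasp_force: 0.0
```

Call:
{"op": "run_rows", "data": {"ticks": [{"finger_gap": 1},{"finger_gap": 1}]}}

```text
t: 19.75
eef_pos: [0.3724, 0.2741, 0.1705]
orientation: [180.0, -0.0, 71.9]
ft_force: [-0.1, -0.1, -0.0]
opening: 0.994
grasp_force: 0.0
```

Create jar.py:
```python
from m import *
import sys
d=snap('wrist',sys.argv[1]);hsv=cv2.cvtColor(d['color'],cv2.COLOR_RGB2HSV)
c=max(blob(d,(21,170,110),(32,255,255),(200,150,460,420)),key=cv2.contourArea);r=cv2.minEnclosingCircle(c)
print('cap',r,plane(d,r[0],.1).round(4),cv2.boundingRect(c))
m=cv2.inRange(hsv,(0,85,30),(17,255,255));m[:, :200]=0;m[:,460:]=0;m[420:]=0;m[:120]=0
m=cv2.morphologyEx(cv2.morphologyEx(m,3,np.ones((3,3))),2,np.ones((3,3)))
c=max(cv2.findContours(m,0,2)[0],key=cv2.contourArea)
ap=cv2.approxPolyDP(cv2.convexHull(c),2.0,True)[:,0];P=np.array([plane(d,p,.004)[:2] for p in ap])
for i in range(len(P)):
    v=P[(i+1)%len(P)]-P[i];print('px',ap[i],P[i].round(4),'len %.1f ang %.1f'%(np.linalg.norm(v)*1e3,np.degrees(np.arctan2(v[1],v[0]))))
go([.371,.2745,.04],72)
```

```bash
python3 jar.py w14
```

```text
cap ((325.8039855957031, 258.59490966796875), 34.4413948059082) [0.3713 0.2751 0.1   ] (292, 227, 68, 65)
px [347 213] [0.3904 0.276 ] len 8.8 ang -107.2
px [347 223] [0.3878 0.2676] len 38.9 ang 164.5
px [302 225] [0.3502 0.278 ] len 15.2 ang 61.0
px [305 208] [0.3576 0.2913] len 10.4 ang 6.5
px [316 203] [0.3679 0.2925] len 21.3 ang -20.4
px [341 204] [0.3878 0.2851] len 9.4 ang -74.4
tool shift [-1.000e-04 -1.400e-03  1.305e-01] turn about tool z -0.1 J6 144.5 from [0.3724 0.2741 0.1705] [ 1.7998e+02 -1.0000e-02  7.1900e+01]
```

Call:
{"op": "run_rows", "data": {"ticks": [{"ty": -0.001,"tz": 0.03,"finger_gap": 1},{"ty": -0.001,"tz": 0.06,"finger_gap": 1},{"ty": -0.001,"tz": 0.09,"finger_gap": 1},{"ty": -0.001,"tz": 0.12,"finger_gap": 1},{"ty": -0.001,"tz": 0.126,"finger_gap": 1},{"ty": -0.001,"tz": 0.126,"finger_gap": 1},{"ty": -0.001,"tz": 0.126,"finger_gap": 0.4},{"ty": -0.001,"tz": 0.126,"finger_gap": 0.4}], "force": 30}}

```text
t: 20.47
eef_pos: [0.3718, 0.2759, 0.0459]
orientation: [179.9, -0.1, 72.0]
ft_force: [-0.3, 1.1, 0.5]
opening: 0.747
grasp_force: 0.0
```

Call:
{"op": "run_rows", "data": {"ticks": [{"finger_gap": 0.4},{"finger_gap": 0.4},{"finger_gap": 0.4},{"finger_gap": 0.4},{"finger_gap": 0.4}]}}

```text
t: 20.88
eef_pos: [0.3716, 0.2761, 0.0458]
orientation: [179.9, -0.1, 72.0]
ft_force: [0.2, -0.8, 7.9]
opening: 0.512
grasp_force: 28.8
```

Call:
{"op": "run_rows", "data": {"ticks": [{"tz": -0.03,"finger_gap": 0.4},{"tz": -0.06,"finger_gap": 0.4},{"tz": -0.07,"finger_gap": 0.4},{"tz": -0.07,"finger_gap": 0.4},{"tz": -0.07,"finger_gap": 0.4}]}}

```text
t: 21.3
eef_pos: [0.3709, 0.2757, 0.1149]
orientation: [179.9, -0.1, 72.0]
ft_force: [0.5, 1.1, -1.4]
opening: 0.51
grasp_force: 30.5
```

```bash
python3 -c "
from h import *
go([.4773,-.0003,.115],95.6);s=arm.state();print(s['opening'],s['grasp_force'])";python3 jar.py w15
```

```text
tool shift [-0.2296  0.1865 -0.0003] turn about tool z -23.59 J6 144.6 from [0.3709 0.2757 0.1149] [ 1.7994e+02 -1.0000e-01  7.2010e+01]
0.5102263818151535 30.52384343231097
cap ((325.5, 398.0), 66.88246154785156) [0.3524 0.2232 0.1   ] (259, 349, 131, 71)
px [358 259] [0.3876 0.2554] len 19.9 ang -91.3
px [365 283] [0.3871 0.2356] len 27.6 ang -104.7
px [366 316] [0.3801 0.2089] len 56.3 ang 165.5
px [293 320] [0.3256 0.223 ] len 4.2 ang 137.5
px [288 318] [0.3225 0.2258] len 32.5 ang 71.5
px [287 279] [0.3329 0.2566] len 9.1 ang 56.1
px [290 268] [0.3379 0.2642] len 9.5 ang 37.6
px [297 258] [0.3454 0.2699] len 13.0 ang -0.8
px [314 253] [0.3585 0.2698] len 19.6 ang -15.8
px [341 252] [0.3774 0.2644] len 13.6 ang -41.4
tool shift [-0.0006  0.0009  0.074 ] turn about tool z 0.0 J6 144.6 from [0.3703 0.2753 0.114 ] [ 1.8e+02 -2.0e-02  7.2e+01]
```

The jar is gripped square. I'll go high, over the jigger, to the square recess.

Call:
{"op": "run_rows", "data": {"ticks": [{"tz": -0.03,"finger_gap": 0.4},{"tx": -0.005,"ty": 0.004,"tz": -0.055,"finger_gap": 0.4},{"tx": -0.03,"ty": 0.025,"tz": -0.06,"twist": -6,"finger_gap": 0.4},{"tx": -0.055,"ty": 0.045,"tz": -0.06,"twist": -12,"finger_gap": 0.4},{"tx": -0.08,"ty": 0.065,"tz": -0.06,"twist": -18,"finger_gap": 0.4},{"tx": -0.11,"ty": 0.09,"tz": -0.06,"twist": -23.6,"finger_gap": 0.4},{"tx": -0.14,"ty": 0.115,"tz": -0.06,"twist": -23.6,"finger_gap": 0.4},{"tx": -0.17,"ty": 0.14,"tz": -0.06,"twist": -23.6,"finger_gap": 0.4}], "force": 30}}

```text
t: 22.02
eef_pos: [0.4507, 0.0686, 0.1729]
orientation: [-179.9, -0.0, 95.7]
ft_force: [1.3, 0.9, -1.5]
opening: 0.509
grasp_force: 30.4
```

Call:
{"op": "run_rows", "data": {"ticks": [{"tx": -0.01,"ty": 0.005,"finger_gap": 0.4},{"tx": -0.03,"ty": 0.005,"finger_gap": 0.4},{"tx": -0.03,"ty": 0.005,"finger_gap": 0.4},{"tx": -0.03,"ty": 0.005,"finger_gap": 0.4}]}}

```text
t: 22.35
eef_pos: [0.4585, 0.0405, 0.173]
orientation: [-179.9, -0.0, 95.5]
ft_force: [-0.9, 0.0, -1.1]
opening: 0.507
grasp_force: 30.5
```

```bash
python3 -c "
from h import *
go([.4773,-.0003,.1],95.6)"
```

```text
tool shift [-0.0425  0.015   0.073 ] turn about tool z -0.11 J6 89.6 from [0.4585 0.0405 0.173 ] [-1.7987e+02 -2.0000e-02  9.5490e+01]
```

Call:
{"op": "run_rows", "data": {"ticks": [{"tx": -0.03,"ty": 0.011,"finger_gap": 0.4},{"tx": -0.042,"ty": 0.015,"finger_gap": 0.4},{"tx": -0.042,"ty": 0.015,"finger_gap": 0.4},{"tx": -0.042,"ty": 0.015,"finger_gap": 0.4},{"tx": -0.042,"ty": 0.015,"tz": 0.03,"finger_gap": 0.4},{"tx": -0.042,"ty": 0.015,"tz": 0.06,"finger_gap": 0.4},{"tx": -0.042,"ty": 0.015,"tz": 0.073,"finger_gap": 0.4},{"tx": -0.042,"ty": 0.015,"tz": 0.073,"finger_gap": 0.4}]}}

```text
t: 23.02
eef_pos: [0.4752, 0.0019, 0.0983]
orientation: [-179.7, -0.1, 95.7]
ft_force: [-0.5, 0.5, -1.1]
opening: 0.509
grasp_force: 30.5
```

Call:
{"op": "run_rows", "data": {"ticks": [{"finger_gap": 0.4},{"finger_gap": 0.4},{"finger_gap": 0.4}]}}

```text
t: 23.27
eef_pos: [0.4789, 0.0012, 0.1025]
orientation: [179.9, -0.0, 95.6]
ft_force: [0.0, 0.7, -1.1]
opening: 0.513
grasp_force: 30.5
```

```bash
python3 -c "
from m import *
go([.4773,-.0008,.0585],95.6);d=snap('wrist','w16')
s=d['state'];t=load('top');t=snap('top','t16')
c=max(blob(t,(21,170,110),(32,255,255),(280,180,400,280)),key=cv2.contourArea);print(cv2.minEnclosingCircle(c)[0],plane(t,cv2.minEnclosingCircle(c)[0],s['eef_pos'][2]+.054))"
```

```text
tool shift [-0.0018 -0.0019  0.044 ] turn about tool z 0.03 J6 84.5 from [0.4789 0.0012 0.1025] [179.88  -0.    95.63]Traceback (most recent call last):
  File "<string>", line 5, in <module>
    c=max(blob(t,(21,170,110),(32,255,255),(280,180,400,280)),key=cv2.contourArea);print(cv2.minEnclosingCircle(c)[0],plane(t,cv2.minEnclosingCircle(c)[0],s['eef_pos'][2]+.054))
ValueError: max() iterable argument is empty
```

Call:
{"op": "run_rows", "data": {"ticks": [{"tx": -0.001,"ty": -0.001,"tz": 0.015,"finger_gap": 0.4},{"tx": -0.001,"ty": -0.001,"tz": 0.03,"finger_gap": 0.4},{"tx": -0.001,"ty": -0.001,"tz": 0.04,"finger_gap": 0.4},{"tx": -0.001,"ty": -0.001,"tz": 0.044,"finger_gap": 0.4},{"tx": -0.001,"ty": -0.001,"tz": 0.044,"finger_gap": 0.4},{"tx": -0.001,"ty": -0.001,"tz": 0.044,"finger_gap": 0.4},{"tx": -0.001,"ty": -0.001,"tz": 0.044,"finger_gap": 0.4}]}}

```text
t: 23.95
eef_pos: [0.4777, -0.0004, 0.0578]
orientation: [179.9, -0.0, 95.6]
ft_force: [0.7, -0.9, -0.2]
opening: 0.508
grasp_force: 30.0
```

Call:
{"op": "run_rows", "data": {"ticks": [{"finger_gap": 0.7},{"finger_gap": 0.9},{"finger_gap": 0.9},{"finger_gap": 0.9},{"tz": -0.03,"finger_gap": 0.9},{"tz": -0.06,"finger_gap": 1},{"tz": -0.1,"finger_gap": 1},{"tz": -0.13,"finger_gap": 1}]}}

```text
t: 24.62
eef_pos: [0.4773, -0.0004, 0.1898]
orientation: [179.9, 0.0, 95.6]
ft_force: [2.5, -0.6, -0.2]
opening: 1.0
grasp_force: 0.0
```

Call:
{"op": "run_rows", "data": {"ticks": [{"tx": -0.03,"tz": -0.03,"finger_gap": 1},{"tx": -0.07,"tz": -0.06,"finger_gap": 1},{"tx": -0.07,"tz": -0.1,"finger_gap": 1},{"tx": -0.07,"tz": -0.1,"finger_gap": 1},{"tx": -0.07,"tz": -0.1,"finger_gap": 1}]}}

```text
t: 25.03
eef_pos: [0.4853, -0.0709, 0.2896]
orientation: [179.7, 0.1, 95.5]
ft_force: [-0.4, 0.1, -0.1]
opening: 1.0
grasp_force: 0.0
```

```bash
python3 -c "
from m import *
d=snap('wrist','w17');side=snap('side','s17');print(d['state']['eef_pos'])
for t,dd,box in(('wrist',d,(150,0,500,350)),('side',side,(250,150,400,300))):
    for c in blob(dd,(21,150,90),(32,255,255),box,100): r=cv2.minEnclosingCircle(c);print(t,'yellow',np.round(r[0],1),round(r[1],1),plane(dd,r[0],.111).round(4),cv2.boundingRect(c))
    print(t,'pred cap top/jigger top/stopper tip/cork',[proj(dd,X).round(1) for X in((.4773,-.0003,.111),(.4699,.0712,.091),(.4848,-.0714,.055),(.4918,-.1426,.0228))])
"
```

```text
[ 0.48527338 -0.07088012  0.28959733]
wrist yellow [325.2 137.4] 27.0 [ 0.4775 -0.0018  0.111 ] (299, 111, 53, 54)
wrist pred cap top/jigger top/stopper tip/cork [array([325.2, 135.5]), array([324.4,  44.5]), array([326. , 205.9]), array([326.1, 260. ])]
side yellow [321.  214.5] 8.7 [ 0.4703 -0.0256  0.111 ] (313, 211, 17, 11)
side pred cap top/jigger top/stopper tip/cork [array([320.5, 209.2]), array([308.1, 204.8]), array([334.2, 245.8]), array([348.4, 274.5])]
```

Run:
```python
from m import *
d,s,t=load('w17'),load('s17'),snap('top','t17')
for lo in((18,80,60),(15,60,50)):
    for c in blob(s,lo,(36,255,255),(290,170,350,235),20): print('side',lo,cv2.boundingRect(c))
for z in(.091,.111):print([proj(s,(.4773,-.0003,z)).round(1)])
h=cv2.cvtColor(s['color'],cv2.COLOR_RGB2HSV)
print(h[196:240:2,321].tolist())
for c in blob(d,(5,60,40),(25,255,255),(300,215,350,300),60):print('cork?',cv2.boundingRect(c))
for c in blob(t,(21,150,90),(32,255,255),(290,190,370,270),20):print('top cap',cv2.boundingRect(c),cv2.minEnclosingCircle(c)[0],proj(t,(.4773,-.0003,.111)))
g=d['color'].max(2);print('jigger row44',g[44,270:380:4].tolist());print('col324',g[0:100:4,324].tolist())
print('cork col326',d['color'][225:300:3,326].tolist())
```

```text
side (18, 80, 60) (312, 206, 19, 17)
side (15, 60, 50) (290, 228, 12, 7)
side (15, 60, 50) (312, 206, 20, 17)
[array([320.6, 217.4])]
[array([320.5, 209.2])]
[[18, 17, 152], [17, 15, 152], [17, 15, 152], [17, 15, 152], [16, 18, 153], [19, 87, 156], [21, 159, 164], [20, 152, 163], [21, 159, 168], [21, 164, 169], [22, 163, 161], [22, 164, 162], [22, 163, 161], [21, 110, 164], [21, 23, 185], [20, 17, 179], [18, 25, 171], [20, 30, 180], [17, 42, 169], [12, 75, 143], [12, 78, 141], [12, 78, 144]]
cork? (300, 215, 50, 77)
top cap (322, 218, 22, 22) (332.9502258300781, 228.51895141601562) [331.09929968 227.20807211]
jigger row44 [144, 142, 141, 90, 87, 152, 155, 95, 154, 154, 157, 151, 118, 104, 96, 129, 151, 147, 143, 140, 81, 166, 159, 84, 95, 154, 155, 154]
col324 [103, 96, 96, 66, 45, 131, 162, 164, 163, 162, 164, 120, 118, 123, 128, 131, 118, 126, 126, 95, 78, 82, 53, 125, 89]
cork col326 [[145, 122, 81], [100, 83, 55], [111, 90, 62], [39, 32, 25], [23, 23, 22], [75, 60, 43], [85, 72, 51], [134, 115, 86], [148, 126, 95], [149, 127, 95], [149, 126, 95], [160, 136, 103], [161, 137, 105], [150, 128, 98], [160, 140, 103], [156, 133, 101], [167, 144, 108], [161, 138, 105], [165, 143, 111], [121, 100, 64], [127, 103, 67], [85, 55, 30], [123, 105, 97], [158, 155, 148], [125, 123, 119]]
```

Call:
{"op": "run_rows", "data": {"ticks": [{"finger_gap": 1},{"finger_gap": 1},{"finger_gap": 1}]}}

```text
t: 25.43
eef_pos: [0.4837, -0.0696, 0.2863]
orientation: [-179.9, -0.0, 95.6]
ft_force: [0.1, 0.0, 0.5]
opening: 1.002
grasp_force: 0.0
```

```bash
python3 -c "
from rig import arm
print(arm.close_job())"
```

```text
the job is handed in; nothing more can be done
None
```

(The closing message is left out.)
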